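Stand the fallen candlestick back on its ledge

ROBOT

A 7-joint arm with a two-finger parallel gripper is mounted at the origin on the work surface. World frame = base frame: x ahead of the robot, y to its left, z up, the work surface at z = 0. Lengths are in m, angles in rad, forces in N, time in s.
With the tool pointing down it reaches from about 0.4 to 0.85 m from the base axis. Payload 4.5 kg.
Tool frame: the origin (TCP) lies at the very end of the fingers, on their centre line; the grasp point (between the pads) lies 19 mm behind it; z points along the fingers, y is the line along which they close (so a half turn about z gives the same grasp; the last joint's range is limited). The gripper opens to 88 mm and grips with 3 to 60 N. Pads are 18 mm wide; open, the fingers measure 123 mm over their backs; the gripper's body (75 mm by 187 mm) begins 45 mm behind the grasp point.
Start: joints at [-1.228, 0.689, -0.195, 1.565, 0.157, 0.902, -0.215], TCP at [0.19, 0.595, 0.239] pointing down, gripper open.
Joint ranges: [-3.01, 3.01], [-0.46, 2.08], [-1.47, 1.51], [0.13, 2.56], [-1, 4.14], [0.04, 2.09], [-2.66, 2.66]. Speed limits (rad/s): [2.57, 2.57, 3.14, 3.14, 3.14, 3.14, 3.14].

INTERFACE

Orientations are given as a unit quaternion [x, y, z, w].
In Python, from plant import r gives the robot as it stands. The module is installed in compiled form; this text tells all that it offers.
- The arm moves only by the shell command python3 -m pendant 'ROWS' [FORCE]. ROWS is JSON, one flat list of numbers, 7 for each row, row after row: the opening, from 0 (shut) to 1 (fully open), then the shift along the tool's x, y, z scaled (see below), then the turn, a rotation vector about the tool's x, y, z scaled (see below). A call has 1 to 12 rows; each row is the pose to reach, as a shift and turn from the pose commanded when the call began, along the tool's axes at that moment; what a row does not reach only later rows make up. The controller multiplies each number of a shift by 0.15 m and each number of a turn by pi/2 rad. A row lasts 1/10 s, in which the tool goes at most 50 mm and 8.59 degrees, less where a joint would pass 70% of its speed; a pose out of reach is approached as far as the arm can. A call with a number of a shift or a turn outside -1 to 1 is refused whole. A call with a gripper value outside its range is refused whole. The fingers move at their own pace and stop on an object; FORCE is the grip in N (left out, the last holds). Time passes only in rows, so rows that repeat a pose let the fingers close. It gives the time, the measured TCP pose, the force, the opening and the grip force at its end, in the units of the state.
- r.get_state(): the state, without advancing time (a new reading comes with each control period).
- r.snapshot(name): name is "side" or "top"; returns a dict with "img" (480x640x3 uint8, red, green, blue), "mtx" (3x3 intrinsics, pixels), "cam_to_world" (4x4, takes a point from camera to world coordinates). Camera axes: x right, y up, looking along -z (the intrinsics and any distortion apply to the point x, -y, -z); pixel columns grow to the right and rows downward; lengths in m; the calibration is good to about 2 mm. A picture is of the moment at which its call begins. There is no depth.
- r.finish_job(): hands the job in; it is judged then, once.
The state is a dict: "clock": time; "q": joint angles; "qd": joint speeds; "joint_torque": joint torques, N m; "tool_pos": TCP position; "eef_rot": TCP orientation; "contact_force": force on the tool from outside, world axes, zero at the start; "moment": the same for the moment, N m; "opening": opening from 0.0 (shut) to 1.0 (fully open); "finger_force": force on a finger pad.
Only numpy, scipy, OpenCV 4.12 (cv2) and the standard library are available. Lean on these libraries where they do the work, as an engineer would, in place of code of your own. Each camera call takes 0.05 s, during which the arm holds its last target. There are 200 camera calls.

TASK

The brass candlestick has been knocked over and lies against the stack of books. Stand it upright again on the narrow raised wooden ledge, in the middle between its twin and the photo frame and with the whole foot on the board. Put it down gently rather than dropping it, let go, and leave the twin, the frame and the books where they are.

Things in the scene. Friction and masses are not known exactly. Their poses are not given: they have to be found in the camera images.
- candlestick: Fallen brass candlestick, loose, 0.4 kg, 140 mm long: octagonal foot 64 mm across flats, 14 mm thick, square stem 22 x 22 mm, round cup 30 mm wide on the top 16 mm. Origin: centre of its underside; z to the cup, x and y square to stem faces. It lies with one foot edge on the table, stem sloping up 26 degrees, away from the robot, to the books' near top edge.
- riser: Narrow wooden ledge on two end boards, fixed: top board 400 mm long (along its y), 96 mm deep (along its x), top 70 mm above the table. Origin on the table below the middle of the board; x points away from the robot, y along the ledge.
- riser_mid (a point): The middle of the ledge's top surface (same axes as the riser, z up): where the centre of the candlestick's foot belongs.
- twin: The twin, shaped the same as candlestick with the same origin and axes, standing upright near one end of the ledge (either end), about 155 mm from its middle. Both have a 44 mm wide, 6 mm high step on the foot (look only), and stem faces parallel to foot sides; the stem is free from 20 to 124 mm above the underside, the centre of mass about 46 mm above it. Loose.
- photo_frame: Wooden photo frame 100 mm wide and about 130 mm tall, leaning back on its card strut, near the other end of the ledge, about 155 mm from its middle. Origin under it, on the ledge's surface. Loose.
- books: Stack of two closed books, 65 mm high: the upper is 120 x 190 mm (x, y) and 30 mm thick, the lower 130 x 205 mm and 35 mm thick, its near edge in line with that of the upper one. 1.6 kg, loose. Origin on the table under the centre of the upper book; the candlestick leans on its near (-x) long edge.
Mind the look-alikes: they are no part of the job. What is shaped like the candlestick but pink or red is not meant.

How it is judged:
At the end, for the whole second after the job is handed in: The candlestick stands still and upright (within 3.4 degrees) on the ledge, underside within 4 mm of the board, foot centre within 13 mm of the board's middle line and 30 mm of the ledge's middle along it, whichever way it is turned (angle between candlestick's own z axis and vertical below 0.06 rad and x of candlestick in the frame of riser_mid between -0.013 and 0.013 m and y of candlestick in the frame of riser_mid between -0.03 and 0.03 m and z of candlestick in the frame of riser_mid between -0.004 and 0.004 m and contact force between candlestick and riser above 1 N and linear speed of candlestick below 0.02 m/s and angular speed of candlestick below 0.1 rad/s); the robot touches nothing.
It fails at once if the candlestick is dropped or thrown (moves faster than 0.5 m/s, as after a fall of 13 mm, with no finger on it) (linear speed of candlestick above 0.5 m/s and contact force between candlestick and the fingers below 0.2 N).
It fails at once if the twin is moved more than 15 mm or tipped (distance of twin from where it was at the start of the episode above 0.015 m or angle between twin's own z axis and vertical above 0.2 rad).
It fails at once if the photo frame is moved more than 15 mm or tipped (distance of photo_frame from where it was at the start of the episode above 0.015 m or angle between photo_frame's own z axis and vertical above 0.2 rad).
It fails at once if the books are moved more than 25 mm or tipped (distance of books from where it was at the start of the episode above 0.025 m or angle between books's own z axis and vertical above 0.2 rad).
It also fails if it takes over 54 s, if anything falls off the work surface, if the arm or the gripper's body presses on something with over 40 N, if the wrist force passes 120 N, or if a joint passes its speed limit or range.

## Working session

There is one attempt and no reset: what is moved stays moved. The work goes in short steps, Python scripts to look and compute and a shell command to move; the robot and the scene stay as the last step left them, time stands still between calls to the robot, and variables do not carry over. Pictures are saved under pics/ and viewed, at most 10 in all, crops included, and the job is handed in when it is done.

```bash
mkdir -p pics
python3 - <<'E'
from plant import r
import cv2,json,numpy as np
s=r.get_state();print({k:np.round(v,3).tolist() for k,v in s.items()})
for n in("top","side"):
    d=r.snapshot(n);cv2.imwrite(f"pics/{n}0.png",d["img"][:,:,::-1])
    np.savez(f"{n}.npz",**{k:d[k] for k in("mtx","cam_to_world")});print(n,d.keys(),d["mtx"].round(1).tolist(),d["cam_to_world"].round(3).tolist())
E
```

```text
{'clock': 0.0, 'q': [-1.228, 0.69, -0.195, 1.566, 0.157, 0.902, -0.215], 'qd': [0.001, 0.002, -0.001, -0.001, -0.0, -0.002, -0.0], 'joint_torque': [0.0, -52.756, -1.267, -15.343, -0.053, 0.006, 0.0], 'tool_pos': [0.19, 0.595, 0.238], 'eef_rot': [0.154, 0.988, -0.001, -0.0], 'contact_force': [-0.378, 0.637, -0.041], 'moment': [-0.024, -0.036, -0.006], 'finger_force': 0.0, 'opening': 0.997}
top dict_keys(['img', 'mtx', 'cam_to_world']) [[535.2, 0.0, 315.6], [0.0, 535.2, 239.4], [0.0, 0.0, 1.0]] [[-0.004, 0.992, -0.13, 0.382], [-1.0, -0.004, -0.001, -0.03], [-0.002, 0.13, 0.992, 1.283], [0.0, 0.0, 0.0, 1.0]]
side dict_keys(['img', 'mtx', 'cam_to_world']) [[452.4, 0.0, 314.2], [0.0, 452.4, 238.5], [0.0, 0.0, 1.0]] [[0.991, 0.051, -0.125, 0.381], [-0.132, 0.538, -0.832, -0.943], [0.024, 0.841, 0.54, 0.681], [0.0, 0.0, 0.0, 1.0]]
```

View pics/top0.png

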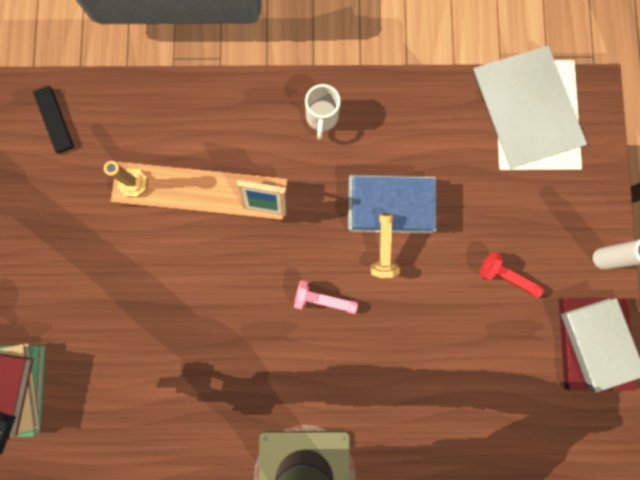

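View pics/side0.png

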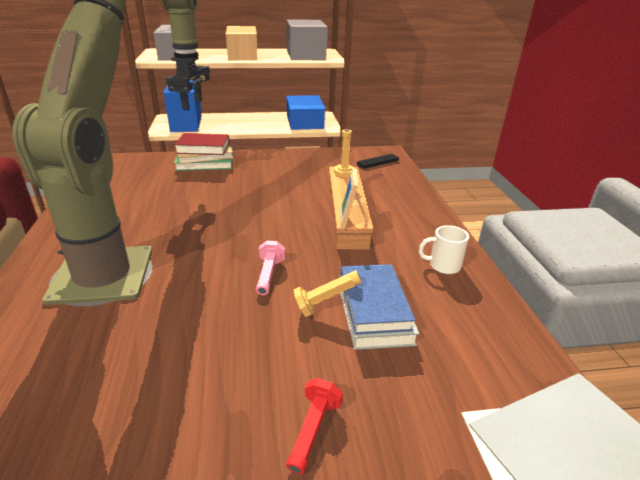

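Candidates (top / side pixels): brass lying on the books (385,245)/(328,292), pink (325,298)/(270,265), red (512,275)/(318,420), standing twin (127,178)/(345,155). I choose the brass one leaning on the blue book, and check it in a crop next.

```bash
cat > h.py <<'E'
import numpy as np,cv2
C={n:dict(np.load(n+".npz")) for n in("top","side")}
def ray(n,p):
    d=C[n];M=d["cam_to_world"];v=np.linalg.inv(d["mtx"])@[p[0],p[1],1.]
    return M[:3,3],M[:3,:3]@(v*[1,-1,-1])
def onz(n,p,z):
    o,v=ray(n,p);return o+v*(z-o[2])/v[2]
def tri(p,q):
    o,v=ray("top",p);w,u=ray("side",q);v=v/np.linalg.norm(v);u=u/np.linalg.norm(u)
    t=np.linalg.lstsq(np.c_[v,-u],w-o,rcond=None)[0];a=o+t[0]*v;b=w+t[1]*u
    return (a+b)/2,np.linalg.norm(a-b)
def proj(n,P):
    d=C[n];M=d["cam_to_world"];c=M[:3,:3].T@(np.array(P)-M[:3,3]);c=d["mtx"]@(c*[1,-1,-1]);return c[:2]/c[2]
E
python3 - <<'E'
import cv2,numpy as np
t=cv2.imread("pics/top0.png");s=cv2.imread("pics/side0.png")
a=cv2.resize(t[200:290,340:440],(400,360),interpolation=2);b=cv2.resize(s[260:330,280:380],(400,280),interpolation=2)
c=cv2.resize(t[150:225,100:300],(800,300),interpolation=2)[:, :]
o=np.zeros((600,800,3),np.uint8);o[:300]=cv2.resize(c,(800,300));o[300:,:333]=cv2.resize(a,(333,300));o[300:580,360:760]=b
cv2.imwrite("pics/crop1.png",o)
for n,i in(("top",t),("side",s)):
    h=cv2.cvtColor(i,cv2.COLOR_BGR2HSV)
    for nm,p in(("stick",(386,245) if n=="top" else (330,290)),("foot",(385,270) if n=="top" else (303,303)),("ledge",(200,190) if n=="top" else (355,225)),("table",(420,290))):
        print(n,nm,h[p[1],p[0]])
    m=cv2.inRange(h,(14,110,150),(30,255,255));k,l,st,ce=cv2.connectedComponentsWithStats(m)
    for j in range(1,k):
        if st[j,4]>80:
            print(n,st[j],ce[j].round(1),np.array(cv2.minAreaRect(np.argwhere(l==j)[:,::-1].astype(np.float32))[0]).round(1),cv2.boxPoints(cv2.minAreaRect(np.argwhere(l==j)[:,::-1].astype(np.float32))).round(1).tolist())
E
```

```text
top stick [ 24 119 254]
top foot [ 18 141 235]
top ledge [ 16 130 251]
top table [  9 147 160]
top [  0   0  36  64 889] [14.2 16.6] [17.5 31.5] [[-0.0, 0.0], [35.0, 0.0], [35.0, 63.0], [0.0, 63.0]]
top [  36    0   46   65 1247] [63.  21.2] [58.5 32. ] [[36.0, 0.0], [81.0, 0.0], [81.0, 64.0], [36.0, 64.0]]
top [ 380    0   26   64 1378] [392.2  31.4] [391.8  31.5] [[378.3999938964844, 0.10000000149011612], [402.8999938964844, -0.800000011920929], [405.29998779296875, 62.79999923706055], [380.79998779296875, 63.70000076293945]]
top [ 405    0   48   64 2767] [429.1  30.9] [428.9  31.5] [[404.6000061035156, 0.10000000149011612], [449.70001220703125, -2.299999952316284], [453.1000061035156, 62.900001525878906], [408.1000061035156, 65.30000305175781]]
top [ 451    0   49   64 2780] [474.9  31.1] [475.4  31.2] [[451.0, 0.0], [497.20001220703125, -1.7999999523162842], [499.79998779296875, 62.400001525878906], [453.5, 64.19999694824219]]
top [ 497    0   50   55 2234] [520.4  25.1] [521.8  26.1] [[496.8999938964844, 0.10000000149011612], [543.2999877929688, -2.700000047683716], [546.599975
[... 3143 characters left out ...]
578], [281.5, 72.0], [411.1000061035156, 180.10000610351562], [357.20001220703125, 244.8000030517578]]
side [148 133  31   8 107] [162.5 138.2] [162.8 137.9] [[147.3000030517578, 139.8000030517578], [148.0, 133.0], [178.1999969482422, 136.0], [177.5, 142.89999389648438]]
side [463 218  20  23 227] [473.9 227.7] [475.7 226.4] [[462.1000061035156, 222.6999969482422], [475.1000061035156, 212.3000030517578], [489.29998779296875, 230.10000610351562], [476.3999938964844, 240.5]]
side [ 293  271   68   46 1129] [323.3 292. ] [327. 289.] [[290.20001220703125, 290.3999938964844], [350.20001220703125, 260.3999938964844], [363.79998779296875, 287.6000061035156], [303.79998779296875, 317.6000061035156]]
```

View pics/crop1.png

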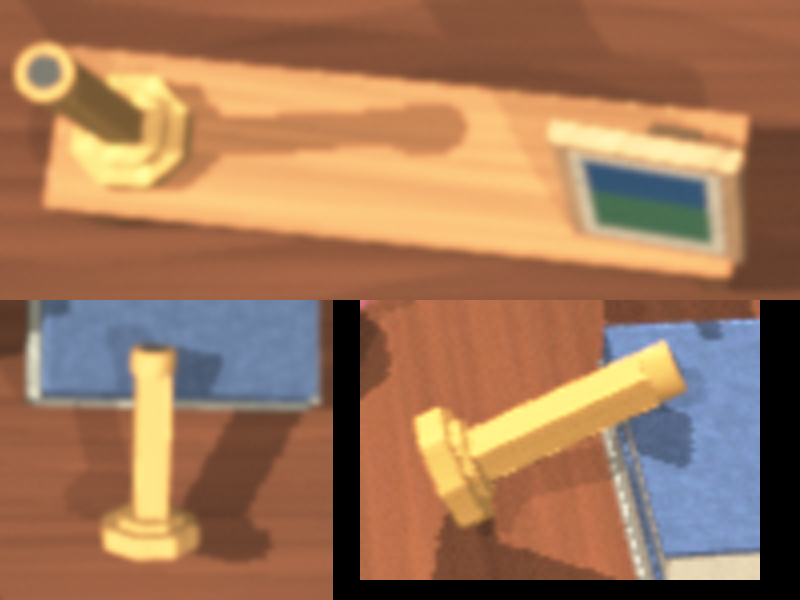

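The crop confirms brass colour and octagonal foot on the fallen one, cup resting on the blue book. It also gives ledge corners at top px (111,202), (283,219) and (287.5,179). Next I measure and check the sizes, and identify the arm's kinematics to check reach for upending.

Run:
```python
from h import *
import itertools
from scipy.spatial.transform import Rotation as R
nl,nr,fr=[onz("top",p,.07) for p in((111.3,201.8),(283.3,218.8),(287.5,178.8))]
print("ledge",nl,nr,fr,np.linalg.norm(nl-nr),np.linalg.norm(nr-fr)); mid=(nl+fr)/2
ey=(nl-nr);ey/=np.linalg.norm(ey);print("mid",mid,"yaw",np.degrees(np.arctan2(-ey[0],ey[1])))
i=cv2.imread("pics/top0.png");m=cv2.inRange(cv2.cvtColor(i,40),(14,90,150),(30,255,255))
for y in(216,220,226,230,236,240,246,250,256,260,264,268,272,276):
    x=np.flatnonzero(m[y,360:410]);print(y,x.min()+360,x.max()+360,end="; ")
c=onz("top",(386,214),.095)
print("\ncup end",c,[ (y,onz("top",(x,y),z).round(4).tolist()) for x,y,z in((385.6,230,.09),(385.3,250,.065))])
print("foot",onz("top",(385,277),.01), "books edges near top",onz("top",(349,230),.065),onz("top",(435,232),.065),onz("top",(436,177),.065))
# candlestick tri: cup-end centre and foot
print(tri((386,216),(360,278)),tri((385,270),(303,302)))
q=np.array([-1.228,.69,-.195,1.566,.157,.902,-.215]);T=R.from_quat([.154,.988,-.001,0])
for s in itertools.product((1,-1),repeat=7):
    A=R.from_euler("ZYZYZYZ"[:3],[s[0]*q[0],s[1]*q[1],s[2]*q[2]])*R.from_euler("YZY",[s[3]*q[3],s[4]*q[4],s[5]*q[5]])*R.from_euler("Z",s[6]*q[6])
    e=(A.inv()*T).as_rotvec()  # tool z off?
    dz=A.apply([0,0,1])@T.apply([0,0,1])
    if dz>.9999: print(s,dz,np.degrees(e))
```

```text
ledge [0.63016018 0.44264946 0.07      ] [0.5886847  0.04541058 0.07      ] [0.68273207 0.03602683 0.07      ] 0.3993982234150426 0.09451434713557501
mid [0.65644612 0.23933814 0.07      ] yaw -5.960621628643431
216 380 392; 220 379 391; 226 381 391; 230 380 391; 236 380 391; 240 380 391; 246 380 391; 250 380 390; 256 379 390; 260 379 390; 264 371 394; 268 371 399; 272 371 399; 276 375 394; 
cup end [ 0.59438714 -0.18742176  0.095     ] [(230, [0.5587, -0.1864, 0.09]), (250, [0.5162, -0.188, 0.065])]
foot [ 0.4576948  -0.19310884  0.01      ] books edges near top [ 0.56277769 -0.10551983  0.065     ] [ 0.55729408 -0.30311705  0.065     ] [ 0.68674879 -0.30971815  0.065     ]
(array([ 0.59413445, -0.18916154,  0.08387293]), np.float64(0.004699563260845811)) (array([ 0.47301486, -0.19101535,  0.029028  ]), np.float64(0.00011150868757800034))
(1, 1, 1, 1, 1, 1, 1) 0.9999958626770036 [  0.09605001  -0.14174137 -54.59582128]
(1, 1, 1, 1, 1, 1, -1) 0.999995862677004 [ 6.63840736e-02 -1.65932943e-01 -7.92329869e+01]
(1, 1, -1, 1, -1, 1, 1) 0.9999948791466894 [  0.17018964  -0.07240272 -26.0
[... 491 characters left out ...]
 1, 1) 0.999999603079154 [3.29522348e-02 4.55155850e-02 8.61224952e+01]
(-1, 1, 1, 1, 1, 1, -1) 0.9999996030791543 [3.99591751e-02 3.56996944e-02 6.14853120e+01]
(-1, 1, -1, 1, -1, 1, 1) 0.9999992175061748 [8.26907345e-02 2.05308476e-02 1.14670842e+02]
(-1, 1, -1, 1, -1, 1, -1) 0.9999992175061744 [7.95871866e-02 2.25798873e-03 9.00336608e+01]
(-1, -1, 1, -1, 1, -1, 1) 0.9999949534226162 [ 0.17570556  0.09629784 86.12245776]
(-1, -1, 1, -1, 1, -1, -1) 0.9999949534226165 [1.83283748e-01 5.39675193e-02 6.14852972e+01]
(-1, -1, -1, -1, -1, -1, 1) 0.9999953389955961 [9.79232959e-02 1.83443801e-01 1.14670675e+02]
(-1, -1, -1, -1, -1, -1, -1) 0.9999953389955957 [ 0.12597391  0.14795535 90.03351611]
```

```bash
python3 -m pendant '[1,-0.24,-0.19,-0.04,0,0,0, 1,-0.48,-0.38,-0.09,0,0,0, 1,-0.72,-0.575,-0.13,0,0,0]'
python3 -m pendant '[1,-0.24,-0.19,-0.04,0,0,0, 1,-0.48,-0.38,-0.09,0,0,0, 1,-0.72,-0.575,-0.13,0,0,0]'
python3 -c "
from plant import r;s=r.get_state();print(s['q'],s['tool_pos'],s['eef_rot'])"
python3 -m pendant '[1,-0.24,-0.19,-0.04,0,0,0, 1,-0.48,-0.38,-0.09,0,0,0, 1,-0.72,-0.575,-0.13,0,0,0, 1,-0.72,-0.575,-0.13,0,0,-0.07, 1,-0.72,-0.575,-0.13,0,0,-0.15, 1,-0.72,-0.575,-0.13,0,0,-0.22, 1,-0.72,-0.575,-0.13,0,0,-0.22, 1,-0.72,-0.575,-0.13,0,0,-0.22]'
python3 -c "
from plant import r;s=r.get_state();print(s['q'],s['tool_pos'],s['eef_rot'])"
```

```text
clock: 0.4
tool_pos: [0.2671, 0.479, 0.258]
eef_rot: [0.153, 0.988, -0.0, 0.0]
contact_force: [1.1, 0.6, 0.1]
opening: 0.998
finger_force: 0.0
clock: 0.7
tool_pos: [0.3441, 0.3637, 0.2779]
eef_rot: [0.154, 0.988, -0.0, 0.0]
contact_force: [1.5, 0.4, -0.1]
opening: 0.997
finger_force: 0.0
[-0.74977506  0.47786536 -0.23696683  1.88148268  0.15129497  0.79960837
  0.19531985] [0.34405384 0.36374492 0.27786726] [ 1.53673473e-01  9.88121680e-01 -8.90560556e-05  2.20601988e-05]
clock: 1.5
tool_pos: [0.4198, 0.2503, 0.297]
eef_rot: [-0.017, 1.0, -0.0, -0.0]
contact_force: [0.3, 0.5, 0.6]
opening: 1.002
finger_force: 0.0
[-0.4034974   0.44508249 -0.34120909  1.88195777  0.19317836  0.84697098
  0.76241703] [0.41983272 0.25034364 0.29702582] [-1.70858010e-02  9.99853996e-01 -5.73242889e-05 -2.43302654e-04]
```

```bash
cat > kin.py <<'E'
import numpy as np
from scipy.spatial.transform import Rotation as R
from scipy.optimize import least_squares
S=[-1,1,-1,1,-1,1,-1]
lo=np.array([-3.01,-.46,-1.47,.13,-1,.04,-2.66]);hi=np.array([3.01,2.08,1.51,2.56,4.14,2.09,2.66])
def chain(q):
    A=R.identity();o=[]
    for i in range(7):
        A=A*R.from_euler("zyzyzyz"[i],S[i]*q[i]);o.append(A)
    return o
def cols(q):
    o=chain(q);z=[0,0,1];return np.c_[z,o[1].apply(z),o[3].apply(z),o[5].apply(z)]
L=None
Q=np.array([[-1.228,.69,-.195,1.566,.157,.902,-.215],[-.74977506,.47786536,-.23696683,1.88148268,.15129497,.79960837,.19531985],[-.4034974,.44508249,-.34120909,1.88195777,.19317836,.84697098,.76241703]])
P=np.array([[.19,.595,.2385],[.34405,.36374,.27787],[.41983,.25034,.29703]])
A=np.vstack([cols(q) for q in Q]);L=np.linalg.lstsq(A,P.ravel(),rcond=None)[0]
T0=chain(Q[1])[6].inv()*R.from_quat([.15367,.98812,0,0]);T0=R.from_euler("z",np.round(T0.as_euler("zyx")[0]/(np.pi/2))*np.pi/2)
def fk(q): return cols(q)@L, chain(q)[6]*T0
def ik(p,Rt,seeds,n=0):
    best=None
    for s in seeds:
        f=lambda q:(lambda a:np.r_[(a[0]-p)*10,(a[1].inv()*Rt).as_rotvec()*3,1e-3*(q-s)])(fk(q))
        k=least_squares(f,np.clip(s,lo+.02,hi-.02),bounds=(lo+.01,hi-.01));a=fk(k.x)
        e=np.linalg.norm(a[0]-p)+.1*np.linalg.norm((a[1].inv()*Rt).as_rotvec())
        if best is None or e<best[0]: best=(e,k.x)
    return best
if __name__=="__main__":
    print("L",L,"resid",np.abs(A@L-P.ravel()).max(),[np.degrees((fk(q)[1].inv()*R.from_quat(t)).magnitude()) for q,t in zip(Q,([.154,.988,0,0],[.15367,.98812,0,0],[-.01709,.99985,0,0]))])
E
python3 kin.py
cat > reach.py <<'E'
from kin import *
rng=np.random.default_rng(0)
mid=np.array([.656,.239,.07])
for al in(26,35):
  for az in range(-180,180,30):
    a=np.radians(al);d=np.array([np.cos(np.radians(az))*np.cos(a),np.sin(np.radians(az))*np.cos(a),-np.sin(a)])
    y=np.array([-np.sin(np.radians(az)),np.cos(np.radians(az)),0])
    p=mid+[0,0,.06]+.019*d; out=[]
    for sg in(1,-1):
        Rt=R.from_matrix(np.c_[np.cross(sg*y,d),sg*y,d])
        b=ik(p,Rt,[Q[2]]+[rng.uniform(lo,hi) for _ in range(8)]);out.append(b[0])
        if b[0]<.002: print(al,az,sg,b[0].round(4),b[1].round(2))
E
python3 reach.py
```

```text
L [-4.15150358  0.74090698  0.21605655 -3.9325812 ] resid 0.021167810419478794 [np.float64(0.07660344785301289), np.float64(0.01051956635277268), np.float64(0.028647923903037324)]
```

```bash
cat > log.py <<'E'
from plant import r;s=r.get_state()
open("log.txt","a").write(repr([list(map(float,s[k])) for k in("q","tool_pos","eef_rot")])+"\n")
E
python3 log.py
python3 -m pendant '[1,0,0,0,0,0.09,0, 1,0,0,0,0,0.18,0, 1,0,0,0,0,0.27,0, 1,0,0,0,0,0.35,0, 1,0,0,0,0,0.35,0]' | head -3; python3 log.py
python3 -m pendant '[1,0,0,0,0,-0.09,0, 1,0,0,0,0,-0.18,0, 1,0,0,0,0,-0.27,0, 1,0,0,0,0,-0.35,0, 1,0,0,0,0,-0.35,0]' | head -3; python3 log.py
python3 -m pendant '[1,-0.06,-0.33,0.07,0.09,0,0, 1,-0.12,-0.66,0.14,0.18,0,0, 1,-0.19,-0.98,0.22,0.27,0,0, 1,-0.19,-0.98,0.22,0.27,0,0]' | head -3; python3 log.py
python3 -m pendant '[1,0,0,0,-0.09,0,0, 1,0,0,0,-0.18,0,0, 1,0,0,0,-0.27,0,0, 1,0,0,0,-0.27,0,0]'| head -3 ; python3 log.py
python3 -m pendant '[1,-0.06,-0.33,0.07,0,0,0, 1,-0.12,-0.66,0.14,0,0,0, 1,-0.19,-0.98,0.22,0,0,0, 1,-0.19,-0.98,0.22,0,0,0]' | head -3; python3 log.py
cat log.txt | cut -c1-400
```

```text
clock: 2.0
tool_pos: [0.422, 0.2494, 0.2939]
eef_rot: [-0.015, 0.962, -0.006, -0.273]
clock: 2.5
tool_pos: [0.4153, 0.2508, 0.2987]
eef_rot: [-0.021, 1.0, -0.0, 0.001]
clock: 2.9
tool_pos: [0.4539, 0.102, 0.2627]
eef_rot: [-0.017, 0.977, -0.214, 0.002]
clock: 3.3
tool_pos: [0.4555, 0.098, 0.2651]
eef_rot: [-0.011, 1.0, 0.001, 0.001]
clock: 3.7
tool_pos: [0.4886, -0.0475, 0.2302]
eef_rot: [-0.013, 1.0, -0.002, -0.001]
[[-0.40349739647146865, 0.44508249099749736, -0.34120908927282956, 1.8819577724987766, 0.19317835752565865, 0.8469709763720722, 0.7624170312618919], [0.4198327176039146, 0.2503436354402804, 0.2970258195041252], [-0.017085800980356964, 0.9998539958026892, -5.732428888665846e-05, -0.00024330265398216937]]
[[-0.2637442511559412, 0.7314694337925389, -0.4068561755672961, 1.4814696724550418, -0.03533580904396298, 1.440113797926168, 0.9754294430511953], [0.42203922490166856, 0.24936500224895883, 0.29391427373112106], [-0.014502923116544488, 0.9617585346045684, -0.005876925189125779, -0.2734513632927624]]
[[-0.4120527186703394, 0.43650591821832074, -0.3373296679043931, 1.8910059
[... 429 characters left out ...]
54], [-0.016883817664694864, 0.976774027369589, -0.21359839111338305, 0.0017786149197638974]]
[[-0.08799543046146951, 0.4568543101069576, -0.32928916829240773, 1.9905665393138723, 0.2157445871550262, 0.7257885201094973, 1.0445448339607053], [0.45546097676836456, 0.09797398917966073, 0.26508145544253575], [-0.010792863474496211, 0.9999414389244192, 0.0005356013720025077, 0.0005881759542259829]]
[[0.20188650683000786, 0.5400089660901733, -0.31113295833976434, 1.9662476999764409, 0.26047727207348553, 0.675262526772334, 1.324510481814064], [0.48855788969486896, -0.047538733002016775, 0.23017786824819703], [-0.013177793835675276, 0.9999111166919742, -0.0018645295951047636, -0.000792461243519108]]
```

```bash
python3 - <<'E'
s=open("kin.py").read()
a=s.index("def cols");b=s.index("L=None");c=s.index("A=np.vstack")
s=s[:a]+'''def cols(q):
    o=chain(q);z=[0,0,1];x=[1,0,0]
    return np.c_[z,o[1].apply(z),o[3].apply(z),o[5].apply(z),o[0].apply(x),o[1].apply(x),o[3].apply(x),o[5].apply(x)]
'''+s[b:]
s=s.replace("A=np.vstack",'''for l in open("log.txt"):
    l=eval(l);Q=np.vstack([Q,l[0]]);P=np.vstack([P,l[1]])
A=np.vstack''').replace("for q,t in zip","for q,t in zip")
open("kin.py","w").write(s)
E
python3 kin.py; timeout 500 python3 reach.py
```

```text
L [0.28436202 0.60244425 0.26790877 0.34681459 0.0862251  0.00600191
 0.01173367 0.04814354] resid 0.0189775567105665 [np.float64(0.07660344785301289), np.float64(0.01051956635277268), np.float64(0.028647923903037324)]
26 -90 1 0.0 [-0.81  1.39  0.66  0.85  0.3   1.57 -0.55]
26 -90 -1 0.0 [-0.82  1.41  0.76  0.84  0.22  1.56  2.65]
26 -60 1 0.0 [-1.08  1.4   1.13  1.47  0.01  0.68 -0.1 ]
26 -60 -1 0.0 [-0.49  1.38 -0.94  1.61  1.49  2.05  1.68]
26 -30 1 0.0 [-0.83  1.25  0.12  2.36  2.07  1.19 -2.09]
26 -30 -1 0.0 [-0.51  1.41 -0.93  2.28  1.67  2.08  1.36]
26 90 1 0.0 [ 0.41  1.36 -0.98  1.69 -0.46  0.39 -2.65]
26 90 -1 0.0 [ 0.41  1.35 -0.97  1.69 -0.49  0.39  0.52]
26 120 1 0.0 [-0.03  1.29  0.18  1.14 -0.99  1.65 -2.09]
26 120 -1 0.0 [ 0.05  1.29 -0.09  1.12 -0.82  1.51  0.92]
35 -90 1 0.0 [-0.48  1.35 -0.79  1.    1.22  2.   -1.23]
35 -90 -1 0.0 [-0.48  1.35 -0.8   1.    1.22  2.01  1.91]
35 -60 1 0.0 [-0.98  1.22  0.74  1.51  0.43  0.7  -0.46]
35 -60 -1 0.0 [-0.53  1.23 -0.7   1.63  1.36  1.67  1.77]
35 -30 1 0.0 [-0.72  1.14 -0.11  2.31  1.98  1.16 -1.86]
35 -30 -1 0.0 [-0.63  1.16 -0.38  2.29  1.86  1.37  1.38]
35 60 -1 0.0 [-0.06  1.2   0.24  2.52  4.13  1.44  1.98]
35 90 1 0.0 [ 0.39  1.34 -1.34  1.71  0.76  0.44  2.31]
35 90 -1 0.0 [ 0.33  1.21 -0.75  1.72 -0.69  0.43  0.66]
35 120 1 0.0 [-0.08  1.23  0.29  1.2  -0.98  1.58 -2.06]
35 120 -1 0.0 [ 0.26  1.47 -1.46  1.13  0.48  1.27 -0.15]
35 150 1 0.0 [-0.02  1.47 -1.06  0.48  0.25  1.97 -2.65]
35 150 -1 0.0 [-0.09  1.4  -0.32  0.49 -0.33  1.97  0.76]
```

Run:
```python
from kin import *
import kin
D=[eval(l) for l in open("log.txt")]
for d in D: print(np.degrees((fk(d[0])[1].inv()*R.from_quat(d[2])).as_rotvec()).round(2))
print((A@L-P.ravel()).reshape(-1,3).round(4))
I=np.eye(3)
def cc(q):
    o=chain(q);return np.hstack([I,o[0].as_matrix(),o[1].as_matrix(),o[2].as_matrix(),o[3].as_matrix(),o[4].as_matrix(),o[5].as_matrix()])
B=np.vstack([cc(q) for q in Q]);u,s,v=np.linalg.svd(B);print(s.round(2))
from scipy.linalg import lstsq
x=lstsq(B,P.ravel(),cond=1e-3)[0];print(np.abs(B@x-P.ravel()).max(),x.reshape(-1,3).round(3))
```

```text
[ 0. -0.  0.]
[ 0. -0.  0.]
[ 0. -0.  0.]
[ 0. -0.  0.]
[0. 0. 0.]
[0. 0. 0.]
[[-0.0184  0.0056 -0.0155]
 [-0.0102  0.0072 -0.0032]
 [-0.0025 -0.0029 -0.0044]
 [-0.0025 -0.0029 -0.0044]
 [-0.0044 -0.0033  0.0057]
 [-0.0029 -0.0026 -0.0043]
 [ 0.0009  0.0119  0.019 ]
 [ 0.0032 -0.0007  0.0027]
 [ 0.0091 -0.0023  0.0045]]
[7.9  7.86 7.84 0.99 0.96 0.66 0.59 0.52 0.4  0.26 0.23 0.19 0.15 0.06
 0.05 0.   0.   0.   0.   0.   0.  ]
8.540955634034342e-05 [[-0.     0.     0.173]
 [ 0.    -0.009  0.173]
 [-0.001 -0.009  0.281]
 [-0.001 -0.014  0.281]
 [-0.002 -0.014  0.172]
 [ 0.001 -0.     0.172]
 [-0.001 -0.     0.326]]
```

```bash
python3 - <<'E'
s=open("kin.py").read()
a=s.index("def cols");b=s.index("L=None")
s=s[:a]+'''def cols(q):
    return np.hstack([np.eye(3)]+[a.as_matrix() for a in chain(q)[:6]])
'''+s[b:]
s=s.replace("L=np.linalg.lstsq(A,P.ravel(),rcond=None)[0]","L=np.linalg.lstsq(A,P.ravel(),rcond=1e-3)[0]")
open("kin.py","w").write(s)
r=open("reach.py").read().replace("(26,35)","(26,32)").replace("range(-180,180,30)","(-60,-45,-30,-15,0,15,30,45)")
open("reach.py","w").write(r)
E
python3 kin.py; timeout 500 python3 reach.py
```

```text
L [-7.60942584e-06  3.25440759e-04  1.72836880e-01  5.92404924e-05
 -8.88429380e-03  1.72836880e-01 -9.41589764e-04 -8.88429380e-03
  2.81276430e-01 -5.97003881e-04 -1.40850305e-02  2.81276430e-01
 -1.99677241e-03 -1.40850305e-02  1.72215756e-01  8.95379806e-04
 -2.00834267e-04  1.72215756e-01 -6.54994345e-04 -2.00834267e-04
  3.25583137e-01] resid 8.540955634034342e-05 [np.float64(0.07660344785301289), np.float64(0.01051956635277268), np.float64(0.028647923903037324)]
26 -60 1 0.0 [-1.13  1.32  0.71  1.42  0.48  0.91 -0.64]
26 -60 -1 0.0 [-1.17  1.38  0.84  1.43  0.32  0.86  2.63]
26 -45 1 0.0 [-0.79  1.13 -0.08  1.65  1.4   1.23 -1.19]
26 -45 -1 0.0 [-1.22  1.33  0.81  1.67  0.7   0.53  2.38]
26 -30 1 0.0 [-0.48  1.16 -0.59  1.86  1.85  1.58 -1.23]
26 -30 -1 0.0 [-0.29  1.32 -0.99  1.85  2.02  1.93  2.08]
26 -15 1 0.0 [-0.26  1.25 -0.87  2.04  2.2   1.77 -1.08]
26 -15 -1 0.0 [-1.33  1.56  1.19  2.09  3.29  0.5  -0.13]
26 0 1 0.0 [-0.45  1.11 -0.34  2.2   2.46  1.41 -1.4 ]
26 0 -1 0.0 [-0.16  1.24 -0.84  2.18  2.47  1.68  2.14]
26 15 1 0.0 [-0.43  1.1  -0.13  2.28  2.88  1.37 -1.51]
[... 493 characters left out ...]
6  1.33  1.08  2.02]
32 -30 1 0.0 [-0.36  1.17 -0.78  1.85  1.87  1.62 -1.11]
32 -30 -1 0.0 [-0.34  1.19 -0.82  1.85  1.88  1.65  2.04]
32 -15 1 0.0 [-0.17  1.27 -1.02  2.02  2.17  1.75 -0.94]
32 -15 -1 0.0 [-1.32  1.59  1.33  2.08  3.74  0.59 -0.54]
32 0 1 0.0 [-0.15  1.17 -0.83  2.16  2.38  1.51 -0.97]
32 0 -1 0.0 [-1.24  1.74  1.5   2.21  3.63  1.1  -0.38]
32 15 1 0.0 [ 0.22  1.56 -1.46  2.22  2.62  1.66 -0.17]
32 15 -1 0.0 [-1.04  1.43  1.07  2.27  3.4   1.28  0.38]
32 30 1 0.0 [-0.64  1.13  0.49  2.25  3.47  1.29 -2.  ]
32 30 -1 0.0 [-0.88  1.4   1.03  2.26  3.57  1.56  0.62]
32 45 1 0.0 [ 0.    1.04 -0.35  2.13  3.55  0.87 -1.24]
32 45 -1 0.0 [-0.36  1.06  0.25  2.15  3.77  1.17  1.4 ]
```

```bash
cat > sim.py <<'E'
from kin import *
from scipy.spatial.transform import Slerp
def tool(az,pitch,yawerr=0):
    a=np.radians(pitch);z=np.radians(az)
    d=np.array([np.cos(z)*np.cos(a),np.sin(z)*np.cos(a),-np.sin(a)]);y=np.array([-np.sin(z),np.cos(z),0])
    return R.from_matrix(np.c_[np.cross(y,d),y,d])
def J(q):
    p,A=fk(q);o=[]
    for i in range(7):
        e=q.copy();e[i]+=1e-5;p2,B=fk(e);o.append(np.r_[(p2-p),(B*A.inv()).as_rotvec()]/1e-5)
    return np.array(o).T
def go(q,p1,R1,n=40,lam=1e-3):
    p0,R0=fk(q);sl=Slerp([0,1],R.concatenate([R0,R1]))
    for t in np.linspace(1/n,1,n):
        for _ in range(3):
            p,A=fk(q);e=np.r_[p0+(p1-p0)*t-p,(sl(t)*A.inv()).as_rotvec()]
            j=J(q);q=np.clip(q+j.T@np.linalg.solve(j@j.T+lam*np.eye(6),e),lo,hi)
    p,A=fk(q);return q,np.linalg.norm(p-p1)*1e3,np.degrees((A.inv()*R1).magnitude())
if __name__=="__main__":
    for az in(0,-20,-35,-45,-55):
      for name,mid in(("pre",np.array([.5,.1,.30])),("far",np.array([.64,.0,.32])),):
        q=Q[-1].copy();r=[]
        tp=np.array([.656,.239,.13])+.019*tool(az,26).apply([0,0,1])
        for p,A in((np.array([.52,-.188,.036]),tool(2,90)),(np.array([.52,-.1,.25]),tool(2,90)),(mid,tool(az,90)),(mid,tool(az,26)),(tp+[0,0,.08],tool(az,26)),(tp,tool(az,26))):
            q,a,b=go(q,p,A);r.append((round(a,1),round(b,1)))
        print(az,name,r,q.round(2))
E
python3 sim.py
```

```text
0 pre [(np.float64(0.0), np.float64(0.0)), (np.float64(0.0), np.float64(0.0)), (np.float64(0.0), np.float64(0.0)), (np.float64(154.0), np.float64(18.3)), (np.float64(0.0), np.float64(0.0)), (np.float64(0.0), np.float64(0.0))] [-0.71  1.1   0.08  2.21  2.54  1.21 -1.74]
0 far [(np.float64(0.0), np.float64(0.0)), (np.float64(0.0), np.float64(0.0)), (np.float64(0.0), np.float64(0.0)), (np.float64(240.2), np.float64(11.5)), (np.float64(496.5), np.float64(45.7)), (np.float64(576.1), np.float64(54.3))] [-3.01 -0.46  1.51  2.56  2.07  2.09 -1.47]
-20 pre [(np.float64(0.0), np.float64(0.0)), (np.float64(0.0), np.float64(0.0)), (np.float64(0.0), np.float64(0.0)), (np.float64(40.2), np.float64(4.4)), (np.float64(0.0), np.float64(0.0)), (np.float64(0.0), np.float64(0.0))] [-0.93  1.11  0.24  2.02  2.01  0.91 -1.65]
-20 far [(np.float64(0.0), np.float64(0.0)), (np.float64(0.0), np.float64(0.0)), (np.float64(0.0), np.float64(0.0)), (np.float64(0.0), np.float64(0.0)), (np.float64(0.0), np.float64(0.0)), (np.float64(0.0), np.float64(0.0))] [-1.24  1.33  0.85  2.03  2.42  0.43 -2.3 ]
-35 pre [(np.fl
[... 900 characters left out ...]
4(0.0)), (np.float64(72.0), np.float64(12.8)), (np.float64(0.0), np.float64(0.0)), (np.float64(0.0), np.float64(0.0))] [-1.2   1.3   0.75  1.67  0.78  0.57 -0.84]
-55 pre [(np.float64(0.0), np.float64(0.0)), (np.float64(0.0), np.float64(0.0)), (np.float64(0.0), np.float64(0.0)), (np.float64(0.0), np.float64(0.0)), (np.float64(0.0), np.float64(0.0)), (np.float64(0.0), np.float64(0.0))] [-1.04  1.23  0.46  1.5   0.84  0.95 -0.88]
-55 far [(np.float64(0.0), np.float64(0.0)), (np.float64(0.0), np.float64(0.0)), (np.float64(0.0), np.float64(0.0)), (np.float64(0.0), np.float64(0.0)), (np.float64(0.0), np.float64(0.0)), (np.float64(0.0), np.float64(0.0))] [-1.1   1.27  0.59  1.51  0.71  0.86 -0.79]
```

Run:
```python
from h import *
from plant import r
d=r.snapshot("top");cv2.imwrite("pics/top1.png",d["img"][:,:,::-1])
from scipy.spatial.transform import Rotation as R
s=r.get_state();T=R.from_quat(s["eef_rot"]);print(s["tool_pos"],T.as_matrix().round(3).tolist())
print("shift/0.15",(T.inv().apply(np.array([.52,-.188,.16])-s["tool_pos"])/.15).round(3))
```

```text
[ 0.4885145  -0.04418612  0.23063555] [[-1.0, -0.03, -0.001], [-0.03, 1.0, -0.001], [0.001, -0.001, -1.0]]
shift/0.15 [-0.182 -0.964  0.472]
```

```bash
python3 -m pendant '[1,-0.06,-0.32,0.15,0,0,0, 1,-0.12,-0.64,0.3,0,0,0, 1,-0.18,-0.96,0.47,0,0,0, 1,-0.18,-0.96,0.47,0,0,0, 1,-0.18,-0.96,0.47,0,0,0]'
python3 -m pendant '[1,0,0,0.15,0,0,0, 1,0,0,0.3,0,0,0, 1,0,0,0.4,0,0,0, 1,0,0,0.4,0,0,0]'
python3 - <<'E'
from h import *
from plant import r
a=r.snapshot("side")["img"][:,:,::-1];b=r.snapshot("top")["img"][:,:,::-1]
cv2.imwrite("pics/s2.png",np.hstack([cv2.resize(a[200:350,250:400],(400,400),interpolation=2),cv2.resize(b[180:300,330:450],(400,400),interpolation=2)]))
E
```

```text
clock: 4.25
tool_pos: [0.5206, -0.1838, 0.16]
eef_rot: [-0.018, 1.0, 0.0, -0.0]
contact_force: [-0.7, 1.5, -0.2]
opening: 1.001
finger_force: 0.0
clock: 4.65
tool_pos: [0.5201, -0.1798, 0.1003]
eef_rot: [-0.021, 1.0, 0.001, -0.001]
contact_force: [0.6, -0.4, -0.1]
opening: 1.0
finger_force: 0.0
```

View pics/s2.png

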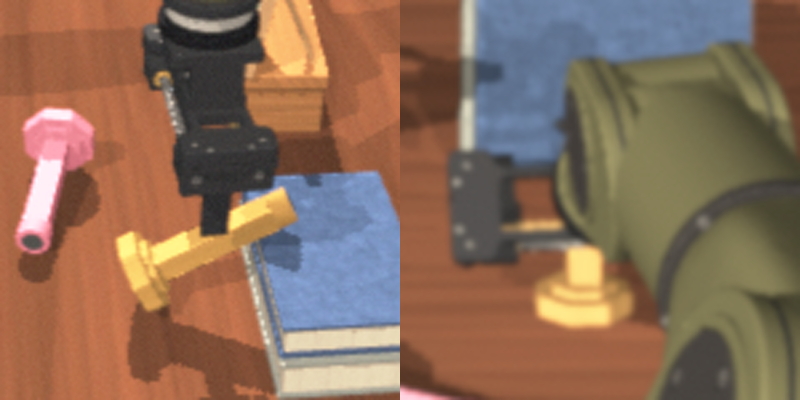

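The view shows the fingers straddling the stem of the brass one (side crop px 215,220), midway between foot and cup, with pink and books clear. Descending with a small y correction.

```bash
python3 -m pendant '[1,0,-0.05,0.08,0,0,0, 1,0,-0.05,0.16,0,0,0, 1,0,-0.05,0.24,0,0,0, 1,0,-0.05,0.32,0,0,0, 1,0,-0.05,0.38,0,0,0, 1,0,-0.05,0.42,0,0,0, 1,0,-0.05,0.42,0,0,0]'
python3 -c "
from plant import r;s=r.get_state();print(s['tool_pos'],s['eef_rot'],s['contact_force'])"
```

```text
clock: 5.45
tool_pos: [0.5198, -0.1913, 0.0367]
eef_rot: [-0.019, 1.0, 0.0, -0.001]
contact_force: [-0.6, 0.4, 0.7]
opening: 1.0
finger_force: 0.0
[ 0.51977272 -0.19132124  0.03667019] [-1.85199140e-02  9.99828134e-01  2.72159700e-04 -8.00465145e-04] [-0.57037735  0.35084889  0.66749243]
```

```bash
python3 -m pendant '[0.6,0,0,0,0,0,0, 0.4,0,0,0,0,0,0, 0.3,0,0,0,0,0,0, 0.2,0,0,0,0,0,0, 0,0,0,0,0,0,0, 0,0,0,0,0,0,0, 0,0,0,0,0,0,0, 0,0,0,0,0,0,0, 0,0,0,0,0,0,0]' 40
python3 -m pendant '[0,0,0,-0.05,0,0,0, 0,0,0,-0.15,0,0,0, 0,0,0,-0.3,0,0,0, 0,0,0,-0.5,0,0,0, 0,0,0,-0.7,0,0,0, 0,0,0,-0.85,0,0,0, 0,0,0,-1,0,0,0, 0,0,0,-1,0,0,0]'
python3 log.py; tail -1 log.txt
```

```text
clock: 6.35
tool_pos: [0.5205, -0.1912, 0.0378]
eef_rot: [-0.019, 1.0, 0.0, 0.0]
contact_force: [-0.3, 0.6, 0.6]
opening: 0.246
finger_force: 39.4
clock: 7.15
tool_pos: [0.5217, -0.1922, 0.1903]
eef_rot: [-0.018, 1.0, -0.001, 0.003]
contact_force: [1.2, 0.2, -3.4]
opening: 0.245
finger_force: 39.4
[[0.46251156024305184, 0.6731084394146221, -0.320624473001241, 1.8273493896662079, 0.3161701471853567, 0.6858699700770097, 1.568579195683533], [0.5217211170772627, -0.19222589302929233, 0.19034487328748392], [-0.018104183075488934, 0.9998325959551337, -0.0008174939281278737, 0.0025199850128383543]]
```

```bash
python3 -m pendant '[0,0.01,0.12,-0.1,0,0,0, 0,0.02,0.3,-0.2,0,0,0, 0,0.03,0.5,-0.3,0,0,0, 0,0.04,0.7,-0.37,0,0,0, 0,0.04,0.88,-0.37,0,0,0, 0,0.04,0.97,-0.37,0,0,0]'
python3 -m pendant '[0,0.01,0.15,-0.1,0,0,0.04, 0,0.02,0.3,-0.2,0,0,0.1, 0,0.03,0.5,-0.3,0,0,0.16, 0,0.04,0.7,-0.37,0,0,0.22, 0,0.04,0.88,-0.37,0,0,0.28, 0,0.04,0.97,-0.37,0,0,0.34, 0,0.04,0.97,-0.37,0,0,0.39, 0,0.04,0.97,-0.37,0,0,0.43, 0,0.04,0.97,-0.37,0,0,0.43]'
python3 log.py; tail -1 log.txt
```

```text
clock: 7.75
tool_pos: [0.5081, -0.0437, 0.2425]
eef_rot: [-0.02, 1.0, 0.001, -0.001]
contact_force: [-0.8, 0.7, -3.5]
opening: 0.246
finger_force: 39.4
clock: 8.65
tool_pos: [0.4971, 0.0978, 0.2975]
eef_rot: [0.314, 0.949, -0.001, -0.001]
contact_force: [1.0, -0.6, -3.7]
opening: 0.243
finger_force: 39.4
[[-0.18036990346576495, 0.45817073848688034, -0.16040065684505425, 1.837504535009714, 0.09496845336535727, 0.8559242136616826, 0.5442876912683835], [0.49712130042210123, 0.09775335543823219, 0.29750777031576453], [0.3143242743662193, 0.949314620198526, -0.0011862379439173296, -0.0007715316056403417]]
```

```bash
python3 -m pendant '[0,0,0,0,0,-0.05,0, 0,0,0,0,0,-0.12,0, 0,0,0,0,0,-0.19,0, 0,0,0,0,0,-0.26,0, 0,0,0,0,0,-0.33,0, 0,0,0,0,0,-0.36,0, 0,0,0,0,0,-0.36,0]'
python3 -m pendant '[0,0,0,0,0,-0.05,0, 0,0,0,0,0,-0.11,0, 0,0,0,0,0,-0.17,0, 0,0,0,0,0,-0.23,0, 0,0,0,0,0,-0.29,0, 0,0,0,0,0,-0.33,0, 0,0,0,0,0,-0.35,0, 0,0,0,0,0,-0.35,0, 0,0,0,0,0,-0.35,0]'
python3 log.py; tail -1 log.txt
python3 - <<'E'
from h import *
from plant import r
a=r.snapshot("side")["img"][:,:,::-1];b=r.snapshot("top")["img"][:,:,::-1]
cv2.imwrite("pics/s3.png",np.hstack([cv2.resize(a[60:300,180:420],(400,400),interpolation=2),cv2.resize(b[120:300,130:310],(400,400),interpolation=2)]))
E
```

```text
clock: 9.35
tool_pos: [0.4959, 0.1002, 0.2972]
eef_rot: [0.298, 0.913, -0.089, 0.264]
contact_force: [-0.2, 1.1, -3.8]
opening: 0.248
finger_force: 39.4
clock: 10.25
tool_pos: [0.4982, 0.0983, 0.2982]
eef_rot: [0.267, 0.806, -0.166, 0.501]
contact_force: [-0.1, 0.1, -3.7]
opening: 0.248
finger_force: 39.4
[[-1.2870480164500735, 0.7908800710118866, 0.6362289637811989, 2.415094588069964, 1.6920858378313277, 0.6751529504729624, -1.5835189006273138], [0.49821527879691474, 0.0983188341111443, 0.2981873952818578], [0.2670371624128276, 0.8059645399218083, -0.16635231577500292, 0.5014371558983508]]
```

View pics/s3.png

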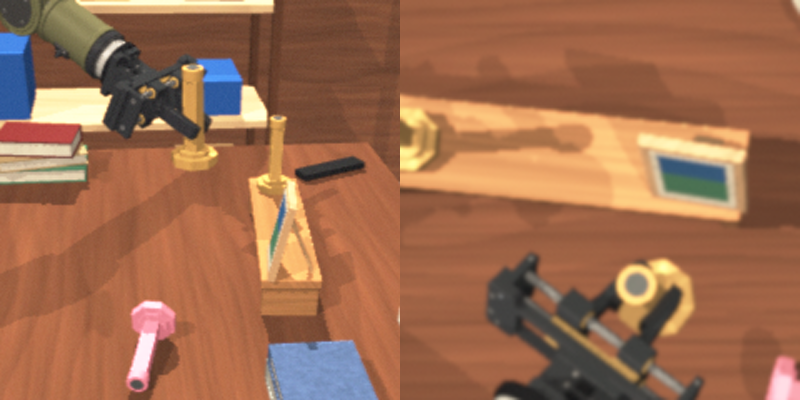

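The candlestick is nearly vertical in the grip: cup at about side px (295,100) and top px (237,248), foot at side px (297,155). Measuring its tilt and height before moving over the ledge.

```bash
cat > held.py <<'E'
from h import *
import sys
from plant import r
from scipy.spatial.transform import Rotation as R
s=r.get_state();T=R.from_quat(s["eef_rot"]);z=T.apply([0,0,1]);g=s["tool_pos"]-.019*z
print("tcp",s["tool_pos"].round(4) if hasattr(s["tool_pos"],"round") else s["tool_pos"],"az",np.degrees(np.arctan2(z[1],z[0])).round(1),"pitch",np.degrees(np.arcsin(-z[2])).round(2),"grasp",np.round(g,4))
a=r.snapshot("side")["img"];b=r.snapshot("top")["img"]
cv2.imwrite("pics/hs.png",a[:,:,::-1]);cv2.imwrite("pics/ht.png",b[:,:,::-1])
for n,i in(("side",a),("top",b)):
    c=proj(n,g);x0,y0=(int(c[0])-45,int(c[1])-70)
    m=cv2.inRange(cv2.cvtColor(i,cv2.COLOR_RGB2HSV),(14,100,60),(32,255,255))
    for nm,dz in(("cup",.08),("foot",-.06)): print(n,nm,"nominal px",proj(n,g+[0,0,dz]).round(1))
    u=proj(n,g+[0,0,.1]);w=proj(n,g+[0,0,-.1])
    if n=="side":
        for y in range(int(c[1])-50,int(c[1])+46,4):
            x=np.flatnonzero(m[y,x0:x0+90])+x0
            if len(x):
                t=(y-u[1])/(w[1]-u[1]);print(y,x.min(),x.max(),"ctr",(x.min()+x.max())/2,"nomctr",(u[0]+t*(w[0]-u[0])).round(1))
E
python3 held.py
```

```text
tcp [0.4981 0.0982 0.2988] az -36.7 pitch 26.18 grasp [0.4845 0.1083 0.3072]
side cup nominal px [295.1  98.5]
side foot nominal px [295.  155.4]
101 289 301 ctr 295.0 nomctr 295.1
105 279 301 ctr 290.0 nomctr 295.1
109 278 300 ctr 289.0 nomctr 295.1
113 263 300 ctr 281.5 nomctr 295.1
117 270 334 ctr 302.0 nomctr 295.1
121 289 337 ctr 313.0 nomctr 295.1
125 289 339 ctr 314.0 nomctr 295.1
129 263 302 ctr 282.5 nomctr 295.1
133 263 339 ctr 301.0 nomctr 295.1
137 260 302 ctr 281.0 nomctr 295.1
141 298 301 ctr 299.5 nomctr 295.1
145 290 302 ctr 296.0 nomctr 295.1
149 284 308 ctr 296.0 nomctr 295.1
153 283 310 ctr 296.5 nomctr 295.1
157 284 309 ctr 296.5 nomctr 295.0
161 290 304 ctr 297.0 nomctr 295.0
165 336 339 ctr 337.5 nomctr 295.0
169 330 339 ctr 334.5 nomctr 295.0
173 330 339 ctr 334.5 nomctr 295.0
top cup nominal px [234.1 248.3]
top foot nominal px [245.1 256.5]
```

Run:
```python
from h import *
g=np.array([.4845,.1083,.3072])
i=cv2.imread("pics/hs.png");m=cv2.inRange(cv2.cvtColor(i,40),(14,90,60),(32,255,255))
for x in(292,295,296,297,299,302): print(x,np.flatnonzero(m[90:175,x])[[0,-1]]+90,np.flatnonzero(m[140:175,x])[[0,-1]]+140)
for s in(.055,.06,.065):
    ring=[proj("side",g+np.array([.0333*np.cos(t),.0333*np.sin(t),-s])) for t in np.linspace(0,6.28,60)]
    cup=[proj("side",g+np.array([.015*np.cos(t),.015*np.sin(t),.14-s])) for t in np.linspace(0,6.28,60)]
    print(s,"bottom row",max(p[1] for p in ring).round(1),"top row",min(p[1] for p in cup).round(1), "foot cols",min(p[0] for p in ring).round(1),max(p[0] for p in ring).round(1))
# twin reference: columns of cup and foot in side view
for y in range(128,190,4):
    x=np.flatnonzero(m[y,325:372])+325
    if len(x):print(y,x.min(),x.max(),end="; ")
t=cv2.imread("pics/ht.png");mt=cv2.inRange(cv2.cvtColor(t,40),(14,90,60),(32,255,255))
print()
for y in range(236,275,4):
    x=np.flatnonzero(mt[y,222:275])+222
    if len(x):print(y,x.min(),x.max(),end="; ")
```

```text
292 [ 98 161] [142 161]
295 [ 98 162] [143 162]
296 [101 161] [143 161]
297 [101 161] [142 161]
299 [ 99 161] [140 161]
302 [128 161] [140 161]
0.055 bottom row 158.8 top row 94.5 foot cols 281.6 308.5
0.06 bottom row 160.7 top row 96.7 foot cols 281.6 308.5
0.065 bottom row 162.6 top row 98.8 foot cols 281.6 308.5
128 340 340; 132 325 351; 136 325 350; 140 342 349; 144 341 349; 148 342 349; 152 342 349; 156 342 348; 160 341 348; 164 338 348; 168 330 357; 172 330 358; 176 331 358; 180 331 360; 184 332 361; 188 332 362; 
236 246 249; 240 231 254; 244 228 259; 248 227 260; 252 227 261; 256 229 262; 260 228 261; 264 230 258; 268 235 255;
```

```bash
cat > need.py <<'E'
import sys,numpy as np
from plant import r
from scipy.spatial.transform import Rotation as R
t=np.array(list(map(float,sys.argv[1:4])));s=r.get_state();T=R.from_quat(s["eef_rot"]);g=s["tool_pos"]-.019*T.apply([0,0,1])
print("grasp",g.round(4),"shift units",(T.inv().apply(t-g)/.15).round(3),"F",np.round(s["contact_force"],1))
print("per 1mm down",(T.inv().apply([0,0,-.001])/.15).round(5),"level turn",(T.inv().apply([0,0,1])).round(3))
E
python3 need.py .5698 .1737 .262;python3 need.py .655 .239 .217
```

```text
grasp [0.4842 0.1085 0.3074] shift units [0.185 0.689 0.312] F [-0.1 -0.2 -3.6]
per 1mm down [ 5.98e-03 -1.00e-05  2.94e-03] level turn [-0.898  0.001 -0.441]
grasp [0.4842 0.1085 0.3074] shift units [0.369 1.377 0.62 ] F [-0.1 -0.2 -3.6]
per 1mm down [ 5.98e-03 -1.00e-05  2.94e-03] level turn [-0.898  0.001 -0.441]
```

```bash
python3 -m pendant '[0,0.02,0.09,0.04,0,0,0, 0,0.06,0.21,0.1,0,0,0, 0,0.1,0.35,0.16,0,0,0, 0,0.14,0.5,0.23,0,0,0, 0,0.17,0.62,0.28,0,0,0, 0,0.185,0.69,0.31,0,0,0, 0,0.185,0.69,0.31,0,0,0]' | head -3
python3 -m pendant '[0,0.02,0.09,0.04,0,0,0, 0,0.06,0.21,0.1,0,0,0, 0,0.1,0.35,0.16,0,0,0, 0,0.14,0.5,0.23,0,0,0, 0,0.17,0.62,0.28,0,0,0, 0,0.185,0.69,0.31,0,0,0, 0,0.185,0.69,0.31,0,0,0, 0,0.185,0.69,0.31,0,0,0]'
python3 need.py .655 .239 .145
python3 held.py | grep nominal
python3 - <<'E'
import cv2,numpy as np
a=cv2.imread("pics/hs.png");b=cv2.imread("pics/ht.png")
cv2.imwrite("pics/s4.png",np.hstack([cv2.resize(a[70:260,240:430],(400,400),interpolation=2),cv2.resize(b[100:240,120:260],(400,400),interpolation=2)]))
E
```

```text
clock: 11.15
tool_pos: [0.5841, 0.1655, 0.2529]
eef_rot: [0.266, 0.806, -0.165, 0.502]
clock: 11.95
tool_pos: [0.6676, 0.2284, 0.2082]
eef_rot: [0.267, 0.805, -0.167, 0.502]
contact_force: [-0.3, -0.2, -2.5]
opening: 0.248
finger_force: 39.4
grasp [0.6539 0.2386 0.2166] shift units [0.427 0.007 0.214] F [-0.3 -0.2 -2.5]
per 1mm down [5.99e-03 1.00e-05 2.93e-03] level turn [-0.898 -0.001 -0.44 ]
side cup nominal px [352.7 117.9]
side foot nominal px [349.3 165.9]
top cup nominal px [174.1 165.1]
top foot nominal px [191.2 182.5]
```

View pics/s4.png

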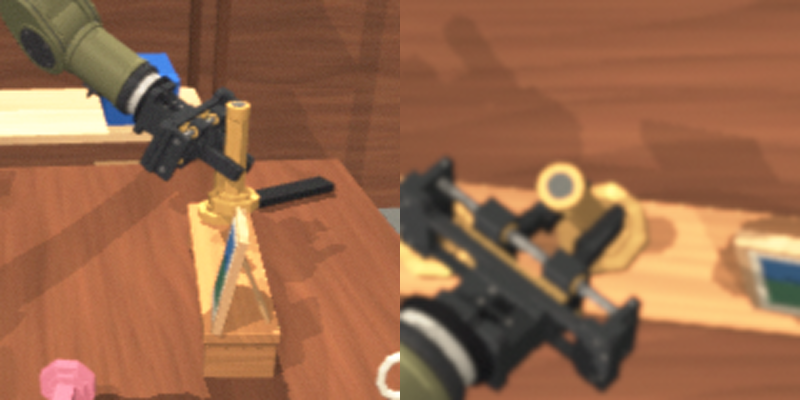

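Cup at top px (176,164), foot centred over the board around (191,181), between the twin and frame, both undisturbed. Lowering.

```bash
python3 -m pendant '[0,0.03,0,0.015,0,0,0, 0,0.08,0,0.04,0,0,0, 0,0.14,0,0.07,0,0,0, 0,0.21,0,0.105,0,0,0, 0,0.28,0,0.14,0,0,0, 0,0.34,0,0.17,0,0,0, 0,0.39,0,0.195,0,0,0, 0,0.42,0,0.21,0,0,0, 0,0.43,0,0.213,0,0,0, 0,0.43,0,0.213,0,0,0]'
python3 need.py .655 .239 .133
python3 held.py | grep nominal
python3 - <<'E'
import cv2,numpy as np
a=cv2.imread("pics/hs.png");b=cv2.imread("pics/ht.png")
cv2.imwrite("pics/s5.png",np.hstack([cv2.resize(a[110:230,290:410],(400,400),interpolation=2),cv2.resize(b[130:230,140:240],(400,400),interpolation=2)]))
E
```

```text
clock: 13.05
tool_pos: [0.6688, 0.2295, 0.136]
eef_rot: [0.266, 0.806, -0.166, 0.503]
contact_force: [-0.7, -0.4, -2.2]
opening: 0.24
finger_force: 39.4
grasp [0.6551 0.2397 0.1444] shift units [ 0.067 -0.004  0.035] F [-0.7 -0.4 -2.2]
per 1mm down [ 0.00599 -0.       0.00293] level turn [-0.898  0.    -0.44 ]
side cup nominal px [351.2 143.2]
side foot nominal px [348.  188.3]
top cup nominal px [182.9 174.1]
top foot nominal px [198.1 189.5]
```

View pics/s5.png

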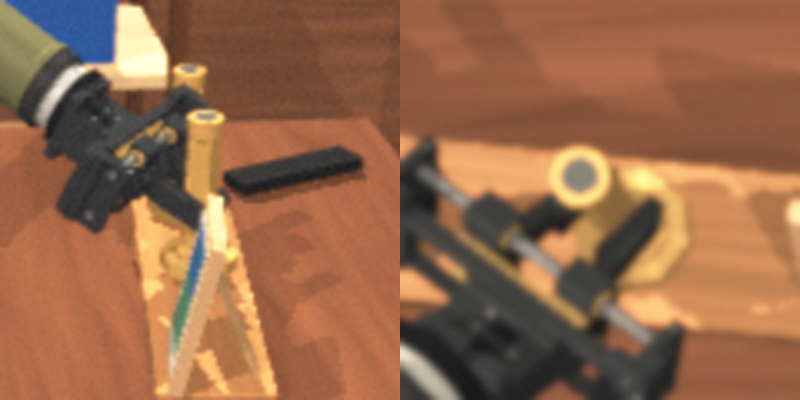

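Foot centre appears about 4 mm beyond the board's middle line (foot rows 172–202, board rows 171–211 after parallax), so I shift back 4 mm while lowering.

```bash
python3 -m pendant '[0,0.01,-0.02,-0.018,0,0,0, 0,0.02,-0.02,-0.013,0,0,0, 0,0.04,-0.02,-0.004,0,0,0, 0,0.06,-0.02,0.006,0,0,0, 0,0.06,-0.02,0.006,0,0,0, 0,0.06,-0.02,0.006,0,0,0]' |grep -E "force|tool"
for k in 1 2; do python3 need.py .651 .239 .133; 
python3 -m pendant '[0,0.003,0,0.0015,0,0,0, 0,0.006,0,0.003,0,0,0, 0,0.009,0,0.0044,0,0,0, 0,0.009,0,0.0044,0,0,0, 0,0.009,0,0.0044,0,0,0]' | grep -E "clock|contact|tool"; done;python3 need.py .651 .239 .133
```

```text
tool_pos: [0.6644, 0.229, 0.1274]
contact_force: [0.2, 0.4, -4.1]
finger_force: 39.4
grasp [0.6507 0.2391 0.1357] shift units [0.015 0.    0.01 ] F [ 0.2  0.4 -4.1]
per 1mm down [0.00599 0.      0.00293] level turn [-0.898 -0.    -0.44 ]
clock: 14.25
tool_pos: [0.6644, 0.229, 0.126]
contact_force: [0.2, 0.3, -4.2]
grasp [0.6507 0.2392 0.1344] shift units [0.007 0.    0.006] F [ 0.2  0.3 -4.2]
per 1mm down [ 0.00599 -0.       0.00293] level turn [-0.898  0.    -0.44 ]
clock: 14.75
tool_pos: [0.6644, 0.229, 0.1245]
contact_force: [-0.2, -0.7, -3.1]
grasp [0.6507 0.2392 0.1328] shift units [-0.002  0.     0.002] F [-0.2 -0.7 -3.1]
per 1mm down [ 0.00599 -0.       0.00293] level turn [-0.898  0.    -0.44 ]
```

Not in contact yet; creeping on.

```bash
for k in 1 2 3; do 
python3 -m pendant '[0,0.003,0,0.0015,0,0,0, 0,0.006,0,0.003,0,0,0, 0,0.006,0,0.003,0,0,0, 0,0.006,0,0.003,0,0,0]' | grep -E "clock|contact|tool"; done
```

```text
clock: 15.15
tool_pos: [0.6644, 0.229, 0.1235]
contact_force: [-0.0, 0.9, -2.8]
clock: 15.55
tool_pos: [0.6645, 0.229, 0.1227]
contact_force: [-0.7, 0.2, -3.5]
clock: 15.95
tool_pos: [0.6649, 0.2289, 0.1225]
contact_force: [-0.9, 0.7, 3.0]
```

Contact with the board (force change about 6.5 N). Easing the grip, then opening gradually.

```bash
python3 -m pendant '[0,0,0,0,0,0,0, 0,0,0,0,0,0,0, 0,0,0,0,0,0,0, 0,0,0,0,0,0,0]' 4 
python3 -m pendant '[0.27,0,0,0,0,0,0, 0.27,0,0,0,0,0,0, 0.3,0,0,0,0,0,0, 0.3,0,0,0,0,0,0, 0.35,0,0,0,0,0,0, 0.45,0,0,0,0,0,0, 0.6,0,0,0,0,0,0, 0.6,0,0,0,0,0,0, 0.6,0,0,0,0,0,0]'
python3 held.py | grep -E "tcp|nominal"
python3 - <<'E'
import cv2,numpy as np
a=cv2.imread("pics/hs.png");b=cv2.imread("pics/ht.png")
cv2.imwrite("pics/s6.png",np.hstack([cv2.resize(a[110:230,290:410],(400,400),interpolation=2),cv2.resize(b[130:230,140:240],(400,400),interpolation=2)]))
E
```

```text
clock: 16.35
tool_pos: [0.6646, 0.2289, 0.122]
eef_rot: [0.266, 0.805, -0.166, 0.503]
contact_force: [-1.0, 1.0, 2.6]
opening: 0.247
finger_force: 4.0
clock: 17.25
tool_pos: [0.6644, 0.229, 0.1215]
eef_rot: [0.266, 0.806, -0.166, 0.502]
contact_force: [0.2, -0.2, -0.5]
opening: 0.597
finger_force: 0.0
tcp [0.6644 0.229  0.1215] az -36.6 pitch 26.1 grasp [0.6507 0.2392 0.1298]
side cup nominal px [349.4 148.3]
side foot nominal px [346.3 192.9]
top cup nominal px [184.9 178. ]
top foot nominal px [199.7 192.7]
```

View pics/s6.png

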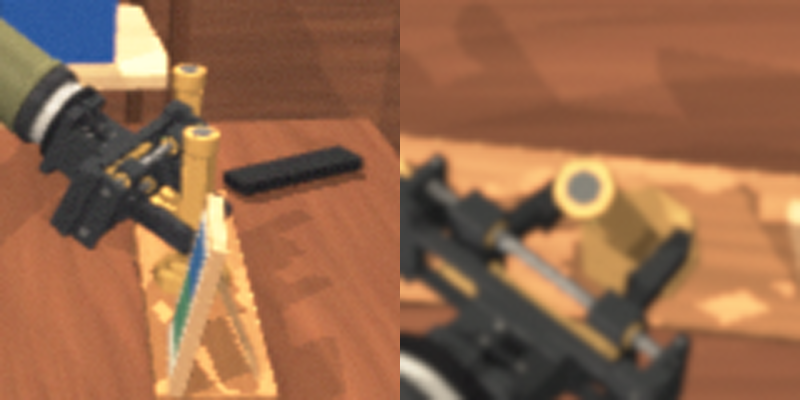

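It stands on the ledge, free of the pads. Retracting straight back along the tool.

```bash
python3 -m pendant '[0.6,0,0,-0.05,0,0,0, 0.6,0,0,-0.15,0,0,0, 0.6,0,0,-0.28,0,0,0, 0.6,0,0,-0.42,0,0,0, 0.6,0,0,-0.58,0,0,0, 0.6,0,0,-0.75,0,0,0, 0.6,0,0,-0.9,0,0,0, 0.6,0,0,-1,0,0,0, 0.6,0,0,-1,0,0,0]' | head -3
python3 -m pendant '[0.6,0,0,-0.2,0,0,0, 0.6,0,0,-0.45,0,0,0, 0.6,0,0,-0.7,0,0,0, 0.6,0,0,-0.7,0,0,0, 0.6,0,0,-0.7,0,0,0]'
python3 held.py >/dev/null
python3 - <<'E'
import sys;sys.path.insert(0,".")
from h import *
a=cv2.imread("pics/hs.png");b=cv2.imread("pics/ht.png")
for s in(-.01,0,.01):
    print([proj("top",np.array([.656,.239,.084])+[s,0,0]).round(1), proj("top",[.656+s,.239,.21]).round(1)])
cv2.imwrite("pics/s7.png",np.hstack([cv2.resize(a[110:260,270:420],(300,300),interpolation=2),cv2.resize(b[150:230,100:300],(500,200),interpolation=2).repeat(1,0) if 0 else cv2.copyMakeBorder(cv2.resize(b[150:230,100:300],(500,200),interpolation=2),0,100,0,0,0)]))
E
```

```text
clock: 18.25
tool_pos: [0.5548, 0.3122, 0.1878]
eef_rot: [0.265, 0.807, -0.164, 0.502]
clock: 18.75
tool_pos: [0.4808, 0.3653, 0.2338]
eef_rot: [0.266, 0.806, -0.166, 0.503]
contact_force: [0.0, -0.5, 0.0]
opening: 0.602
finger_force: 0.0
[array([198.3, 193.4]), array([184.9, 180.2])]
[array([198.4, 189.1]), array([185. , 175.4])]
[array([198.6, 184.8]), array([185.2, 170.7])]
```

View pics/s7.png

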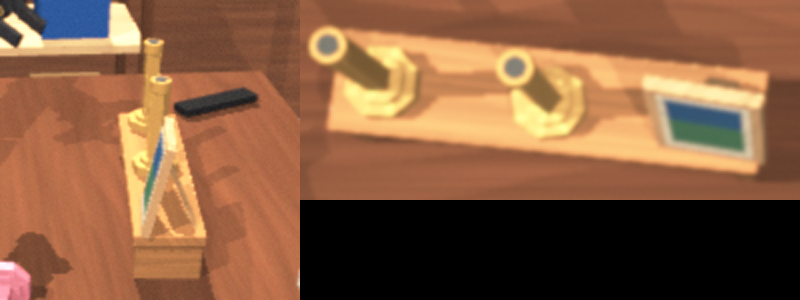

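The candlestick stands mid-ledge: foot at about top px (199,190) and cup at (186,177), against (198,189) and (185,175) expected, so about 3 mm off. The twin and frame are unmoved and the arm is clear.

```bash
python3 -c "
from plant import r;print(r.finish_job())"
```

```text
the job is handed in; nothing more can be done
None
```

The candlestick stands upright and released on the ledge, midway between the twin and the frame and about 3 mm off the middle by the last picture; the job is handed in (no verdict was returned), with the twin and frame unmoved in that picture and the books not re-checked after the lift.

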